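Rock the long battery pack into the charger bay

ROBOT

A 6-joint arm with a two-finger parallel gripper is mounted at the origin on a cart in front of the work surface, level with it; the furniture and walls round the work are solid. World frame = base frame: x ahead of the robot, y to its left, z up, the work surface at z = 0. Lengths are in m, angles in degrees, forces in N, time in s.
With the tool pointing down it reaches from about 0.35 to 0.975 m from the base axis. Payload 17.4 kg.
Tool frame: the origin (TCP) lies midway between the tips of the shut fingers; the grasp point (between the pads) lies 19 mm behind it; z points along the fingers, y is the direction in which the jaws open and shut (so a half turn about z gives the same grasp; the last joint's range is limited). The gripper opens to 85 mm and grips with 20 to 120 N. Pads are 22 mm wide; open, the fingers measure 114 mm over their backs; the gripper's body (76 mm by 85 mm) begins 54 mm behind the grasp point. The pads swing forward as they close: fully open they stand 13 mm farther back than shut.
Start: joints at [-72.067, 6.646, 82.598, -0, 90.757, -2.166], TCP at [0.232, -0.634, 0.231] pointing down, gripper open.
Joint ranges: [-162.19, 162.19], [-47.58, 125.68], [4.15, 143.07], [-65.23, 245.23], [0.69, 171.88], [-170.13, 170.13]. Speed limits (degrees/s): [108.29, 108.29, 127.2, 180, 180, 180].

INTERFACE

Orientations are given as a 3x3 rotation matrix whose columns are the frame's x, y, z axes.
In Python, from plant import bot gives the robot as it stands.
- The arm moves only by the tool servo_tool, never from a script. Its argument "moves" is a list of rows, each an object with "travel": the shift along the tool's x, y, z in m, a list of three; "twist": the turn, a rotation vector about the tool's x, y, z in degrees, a list of three; "hand": the finger opening in m, from 0 to 0.0854. In form: [{"travel": [x, y, z], "twist": [ax, ay, az], "hand": hand}, ...]. A call has 1 to 20 rows; each row shifts and turns the commanded pose from where the row before left it, along the tool's axes as they then stand; what a row does not reach is not made up. A row lasts 1/10 s, in which the tool goes at most 50 mm and 8.59 degrees, less where a joint would pass 70% of its speed; a pose out of reach is approached as far as the arm can. A call is refused whole if a number of a shift passes 0.05 or a number of a turn 8.59, either way. A call with a gripper value outside its range is refused whole. The fingers move at their own pace and stop on an object; "newtons" is the grip in N (left out, the last holds). Time passes only in rows, so rows that do not move let the fingers close. It gives the time, the measured TCP pose, the force and the opening at its end, in the units of the state.
- bot.observe(): the state, without advancing time (a new reading comes with each control period).
- bot.snapshot(name): name is "side" or "top" or "wrist"; returns (picture, depth): 420x560x3 uint8, blue, green, red; 420x560 float32, m along the optical axis (not along the pixel's ray), 0 where there is no reading.
- bot.get_calibration(name): a dict with "fx", "fy", "cx", "cy" (pixels), "R" (3x3) and "t" (3): a world point X has camera coordinates R X + t. Camera axes: x right, y down, z forward; pixel columns grow to the right and rows downward; lengths in m; the calibration is good to about 2 mm. A picture is of the moment at which its call begins: read the wrist's pose just before it. get_calibration takes no time and is no camera call; for the wrist camera it gives the pose at the moment of the call.
- bot.close_job(): hands the job in, once; it reports no verdict.
Trained networks look in the newest picture that a camera, given by its name, has taken for a name from the list of things; names that differ only in an ending like _2 or _b are one class to them, and where a whole thing is asked for, a point or a joint stands for the part that bears it (a point fixed in the world has none). Each returns a list of dicts, best first, with "p" (0 to 1); they miss things now and then, are a little off and sometimes report something else, mostly with a low value. They report only what shows in the picture. A call takes as long as a camera call. They do not tell look-alikes from the thing itself.
- bot.cut_out(name, camera): "mask" (420x560 bool, what is visible of it) and "at" ([row, column] in pixels, amid what is visible of it).
The state is a dict: "t": time; "joints": joint angles; "joint_velocities": joint speeds; "effort": joint torques, N m; "tcp_pos": TCP position; "ee_rot": TCP orientation; "ft_force": force on the tool from outside, world axes, zero at the start; "wrist_torque": the same for the moment, N m; "grip_width": finger opening in m.
Only numpy, scipy, OpenCV 4.12 (cv2) and the standard library are available. Lean on these libraries where they do the work, as an engineer would, in place of code of your own. Each camera call takes 0.05 s, during which the arm holds its last target.

TASK

Put the longer of the two black battery packs on charge in the grey desk charger: hold it tilted by about 15 to 20 degrees, set its brass-contact end down first at the bay's contact end, then let the other end down until the pack sits flat in the bay, and let go. Leave the shorter pack where it is.

Things in the scene. Friction and masses are not known exactly. Their poses are not given: they have to be found in the camera images.
- long_pack_centre (a point): Centre (half-way up) of the long battery pack: black block 84 mm long (own x), 44 wide (y), 54 high (z), 0.3 kg, standing on the table. Its +x end is the contact end (three brass strips down the end face and onto the top), which starts pointing roughly away from the robot. Grasp across the 44 mm width on the upper 31 mm: the lower 16 mm goes into the bay.
- long_pack_contact_edge (a point): Middle of the bottom edge of the long pack's contact end (42 mm along +x and 27 mm below its centre), axes as the pack's. Tilted 18 degrees, the end face leans over the bay's contact wall, so bring this edge in 6 mm short of that wall; level, it lies 3 mm from it.
- bay (a point): Centre of the bay's floor, 10 mm above the table, in the fixed grey charger. Bay 90 mm long (x) by 50 wide (y), 16 deep (z up), open on top: 3 mm spare round the long pack. The top 6 mm of its walls slopes out at 45 degrees; walls 12 mm thick. Its +x end, pointing roughly away from the robot, is the contact end: brass strips on the wall, and behind it a hump 44 mm long, 34 mm above the table.
- short_pack_centre (a point): Centre (half-way up) of the other battery pack, which stays where it is: same look, width 44 mm and height 54 mm, but only 60 mm long (own x). The two packs may stand in either place.
Not all that is in view belongs to the job. What is shaped like the part that bears long_pack_centre but pink or purple is not meant.

How it is judged:
By the outcome, as a careful person would: the job done as asked, in the order asked, and still so for the second after the job is handed in, with the robot touching nothing.
It also fails if it takes over 40 s, if anything falls off the work surface, if the arm or the gripper's body presses on something with over 40 N, if the wrist force passes 120 N, or if a joint passes its speed limit or range.

## Working session

There is one attempt and no reset: what is moved stays moved. The work goes in short steps, Python scripts to look and compute and a tool call to move; the robot and the scene stay as the last step left them, time stands still between calls to the robot, and variables do not carry over. Pictures are saved under pics/ and viewed, and the job is handed in when it is done.

Besides the shell and the picture viewer there is one more tool, called after "Call:" by a JSON object that holds its "method" and its "body", one argument or row to a line. servo_tool: Moves the arm, as the interface text tells. Its arguments: {"type":"object","properties":{"moves":{"type":"array"},"newtons":{"type":"number"}},"required":["moves"]}

```bash
mkdir -p pics; ls
python3 - <<'E'
from plant import bot
import cv2,numpy as np
s=bot.observe();print(s['t'],s['tcp_pos'],s['ee_rot'],s['ft_force'])
for n in ("side","top","wrist"):
    p,d=bot.snapshot(n);cv2.imwrite(f'pics/{n}0.png',p);np.savez(f'{n}0.npz',p=p,d=d)
    c=bot.get_calibration(n);print(n,c, d.min(),d.max())
    for o in ("long_pack_centre","short_pack_centre","bay"):
        for r in bot.cut_out(o,n): print(n,o,r['p'],r['at'],r['mask'].sum())
print(bot.observe()['t'])
E
```

```text
pics
0.0 [ 0.23189961 -0.63371625  0.23058729] [[ 9.39091257e-01  3.43667654e-01 -3.93210686e-04]
 [ 3.43667878e-01 -9.39090675e-01  1.04558860e-03]
 [-9.92550765e-06 -1.11703700e-03 -9.99999376e-01]] [ 0.98941725  0.92146907 -0.52687956]
side {'fx': 407.23150342018187, 'fy': 407.23150342018187, 'cx': 276.2550479407936, 'cy': 204.52764124157508, 'R': array([[-0.90356476, -0.42793765, -0.02097835],
       [-0.21005617,  0.48513269, -0.84883607],
       [ 0.3734262 , -0.76257173, -0.52823975]]), 't': array([0.43830668, 0.1212785 , 0.93597454])} 0.0 3.9996274
side long_pack_centre 0.9 [224.7, 239.6] 706
side long_pack_centre 0.78 [179.9, 336.2] 554
side long_pack_centre 0.64 [347.8, 233.2] 2092
side long_pack_centre 0.62 [158.5, 340.5] 460
side short_pack_centre 0.97 [194.5, 282.6] 503
side bay 0.97 [166.2, 284.5] 835
top {'fx': 392.1843516080443, 'fy': 392.1843516080443, 'cx': 280.32716939443344, 'cy': 209.74767376340225, 'R': array([[ 0.02978383, -0.99945086,  0.01452245],
       [-0.99820798, -0.03049492, -0.05148687],
       [ 0.05190146, -0.01296295, -0.99856808]]), 't': array([0.0556936 , 0.48531295, 1.02332644])} 0.0 1.8779103
top long_pack_centre 0.93 [253.1, 379.1] 619
top long_pack_centre 0.71 [240.0, 433.7] 718
top long_pack_centre 0.7 [191.4, 253.7] 621
top short_pack_centre 0.85 [205.1, 319.7] 482
top bay 0.63 [183.6, 401.3] 1813
wrist {'fx': 303.0114112171837, 'fy': 303.0114112171837, 'cx': 273.6515027781585, 'cy': 201.60220824570766, 'R': array([[ 3.42841954e-01, -9.39393057e-01, -2.81524415e-04],
       [-9.03088165e-01, -3.29674559e-01,  2.75220731e-01],
       [-2.58633255e-01, -9.41029716e-02, -9.61381022e-01]]), 't': array([-0.6751151 , -0.03571546,  0.37971933])} 0.0 1.400955
0.6
```

Run:
```python
import cv2
for n in ("side","top"):
    p=cv2.imread(f'pics/{n}0.png')
    c=p[120:400,180:460] if n=='side' else p[140:300,220:480]
    cv2.imwrite(f'pics/{n}0c.png',cv2.resize(c,None,fx=2.1 if n=='side' else 3,fy=2.1 if n=='side' else 3,interpolation=cv2.INTER_CUBIC))
```

```text
(no output)
```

View pics/side0.png

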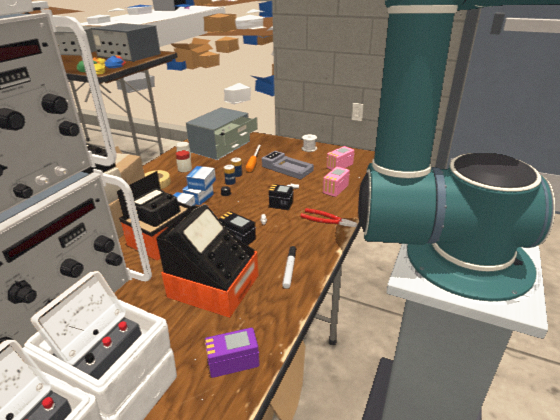

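View pics/top0.png

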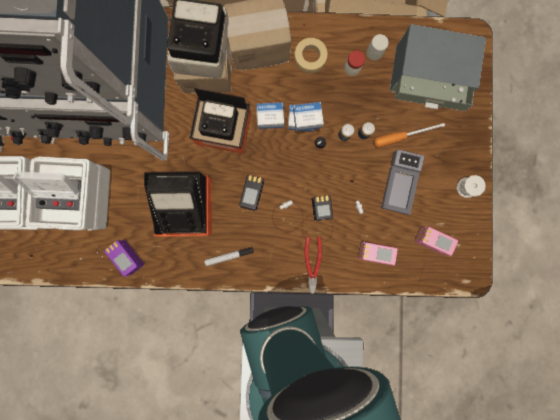

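View pics/wrist0.png

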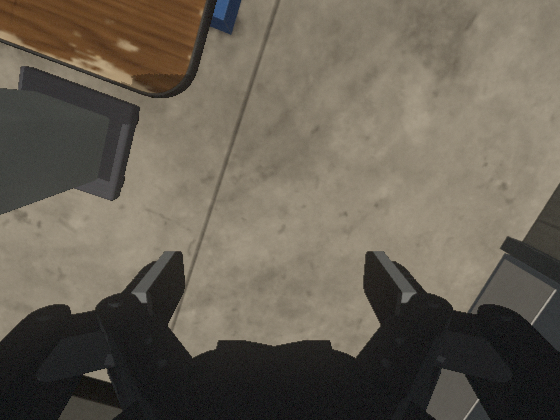

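The top view shows the black packs at (252,192), longer, and (322,208), shorter. The charger is at (403,182), its hump end up, away from the robot. The pink and purple blocks are decoys. Next I locate these by depth.

```bash
cat > h.py <<'E'
import numpy as np,cv2
def cloud(d,c):
    v,u=np.mgrid[0:d.shape[0],0:d.shape[1]]
    P=np.stack([(u-c['cx'])/c['fx']*d,(v-c['cy'])/c['fy']*d,d],-1)
    return (P-c['t'])@c['R']
def rect(pts):
    (cx,cy),(w,h),a=cv2.minAreaRect((pts*1000).astype(np.float32))
    if w<h: w,h,a=h,w,a+90
    return np.round([cx,cy,w,h,a],1)
E
python3 - <<'E'
from h import *
from plant import bot
for n in ("top","side"):
    z=np.load(f'{n}0.npz');d=z['d'];c=bot.get_calibration(n);W=cloud(d,c)
    print(n,W[192,252],W[208,322],W[190,400]) if n=='top' else None
    for nm,x0,y0 in (("long",W0:=None,None),) if 0 else ():pass
    if n=='top':
        C={k:W[v] for k,v in dict(long=(192,252),short=(208,322),bay=(182,403)).items()}
    for k,ct in C.items():
        r=0.07 if k!='bay' else .11
        m=(np.hypot(W[...,0]-ct[0],W[...,1]-ct[1])<r)&(d>0)
        zz=W[...,2][m]; 
        print(n,k,'table z',np.median(zz[zz<.01]) if (zz<.01).any() else None,'top z',np.percentile(zz,[50,90,97,99.5]))
        if k!='bay': 
            top=m&(W[...,2]>.045);print(top.sum(),rect(W[top][:,:2]))
        else:
            for lo in(.015,.03): 
                t=m&(W[...,2]>lo);print(lo,t.sum(),rect(W[t][:,:2]))
E
```

```text
top [0.52405512 0.14398992 0.0544231 ] [ 0.4887204  -0.03436613  0.05705676] [ 0.5456363  -0.24607532  0.01250562]
top long table z 0.0007606744552014896 top z [0.00178389 0.05544829 0.05709641 0.05859666]
573 [525.  146.3  84.4  44.1 167.5]
top short table z 0.0007217824475637051 top z [0.00137939 0.05465969 0.05641155 0.0582177 ]
410 [491.3 -37.   60.4  44.    8.8]
top bay table z 0.0006135562181215951 top z [0.00186576 0.02717229 0.03531046 0.03743441]
0.015 1141 [ 579.8 -250.   188.7   92.6  176.9]
0.03 450 [ 623.3 -261.5   73.3   44.1   78. ]
side long table z -0.0017699813830271828 top z [0.03963656 0.05277017 0.05355013 0.05439942]
406 [522.2 144.8  86.5  45.2 167.2]
side short table z -0.0019278229500467245 top z [-0.00066932  0.05137624  0.05275818  0.05361151]
209 [488.4 -37.9  59.9  46.8   8.8]
side bay table z -0.0017186197969782941 top z [-9.12454551e-05  2.41327469e-02  3.22202298e-02  3.35865061e-02]
0.015 482 [ 578.4 -247.6  193.9   97.7  178.9]
0.03 114 [ 619.9 -262.2   75.5   45.    80.1]
```

View pics/top0c.png

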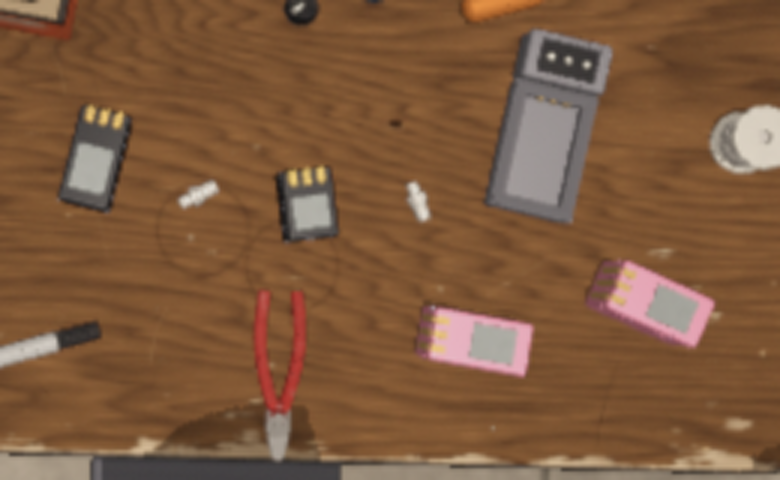

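Run:
```python
from h import *
from plant import bot
s=bot.observe();c=bot.get_calibration('wrist');R=np.array(s['ee_rot'])
C=-c['R'].T@c['t'];print(C, 'cam in tool',R.T@(C-s['tcp_pos']),'axes in tool\n',R.T@c['R'].T)
```

```text
[ 0.29741159 -0.61023954  0.37475745] cam in tool [ 0.0696181   0.00028033 -0.14345803] axes in tool
 [[-8.25982521e-04 -9.61386907e-01 -2.75199079e-01]
 [ 9.99999643e-01 -7.44648478e-04 -4.00026516e-04]
 [ 1.79653679e-04 -2.75199311e-01  9.61387178e-01]]
```

Call:
{"method": "servo_tool", "body": {
  "moves": [
    {"travel":[0,0,0],"twist":[0,0,7.8],"hand":0.085},
    {"travel":[0,0,0],"twist":[0,0,7.8],"hand":0.085},
    {"travel":[0,0,0],"twist":[0,0,7.8],"hand":0.085},
    {"travel":[0,0,0],"twist":[0,0,7.7],"hand":0.085},
    {"travel":[0.0193,-0.0366,0],"twist":[0,0,0],"hand":0.085},
    {"travel":[0.0193,-0.0366,0],"twist":[0,0,0],"hand":0.085},
    {"travel":[0.0193,-0.0366,0],"twist":[0,0,0],"hand":0.085},
    {"travel":[0.0193,-0.0366,0],"twist":[0,0,0],"hand":0.085},
    {"travel":[0.0193,-0.0366,0],"twist":[0,0,0],"hand":0.085},
    {"travel":[0.0193,-0.0366,0],"twist":[0,0,0],"hand":0.085},
    {"travel":[0.0193,-0.0366,0],"twist":[0,0,0],"hand":0.085},
    {"travel":[0.0193,-0.0366,0],"twist":[0,0,0],"hand":0.085},
    {"travel":[0.0193,-0.0366,0],"twist":[0,0,0],"hand":0.085},
    {"travel":[0.0193,-0.0366,0],"twist":[0,0,0],"hand":0.085},
    {"travel":[0.0193,-0.0366,0],"twist":[0,0,0],"hand":0.085},
    {"travel":[0.0193,-0.0366,0],"twist":[0,0,0],"hand":0.085},
    {"travel":[0,0,0],"twist":[0,0,0],"hand":0.085},
    {"travel":[0,0,0],"twist":[0,0,0],"hand":0.085}
  ]
}}

```text
t: 2.4
tcp_pos: [0.5434, -0.2464, 0.2312]
ee_rot: [[0.982, -0.189, -0.0], [-0.189, -0.982, -0.0], [-0.0, 0.0, -1.0]]
ft_force: [0.3, 0.2, -0.6]
grip_width: 0.085
```

Run:
```python
from h import *
from plant import bot
s=bot.observe();print(s['t'],s['tcp_pos'],s['ee_rot'],s['ft_force'],s['joints'])
c=bot.get_calibration('wrist')
p,d=bot.snapshot('wrist');cv2.imwrite('pics/w1.png',p);np.savez('w1.npz',p=p,d=d,R=c['R'],t=c['t'])
for r in bot.cut_out('bay','wrist'): print(r['p'],r['at'],r['mask'].sum())
W=cloud(d,c)
m=(np.hypot(W[...,0]-.56,W[...,1]+.25)<.13)&(d>0)
h,e=np.histogram(W[...,2][m],bins=np.arange(-.01,.05,.002));print(dict(zip(np.round(e[:-1],3).tolist(),h.tolist())))
```

```text
2.4 [ 0.54342901 -0.24636602  0.23120548] [[ 9.81952825e-01 -1.89125848e-01 -2.49618091e-04]
 [-1.89125876e-01 -9.81952847e-01 -9.32487159e-05]
 [-2.27477453e-04  1.38775080e-04 -9.99999964e-01]] [ 0.34644589  0.1508954  -0.57960074] [-2.68313458e+01 -3.09777038e+00  9.25736871e+01 -1.12235017e-02
  9.05344340e+01  7.40703256e+01]
{-0.01: 0, -0.008: 0, -0.006: 0, -0.004: 3, -0.002: 3584, 0.0: 20130, 0.002: 1706, 0.004: 9, 0.006: 18, 0.008: 455, 0.01: 2461, 0.012: 362, 0.014: 155, 0.016: 140, 0.018: 145, 0.02: 647, 0.022: 1051, 0.024: 1217, 0.026: 803, 0.028: 52, 0.03: 92, 0.032: 424, 0.034: 1880, 0.036: 554, 0.038: 15, 0.04: 12, 0.042: 10, 0.044: 11, 0.046: 12}
```

View pics/w1.png

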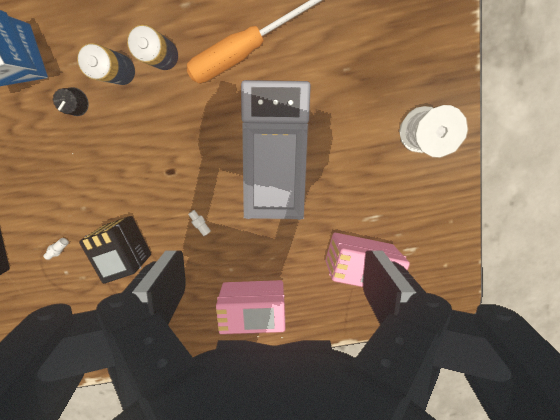

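The wrist view shows the charger at (243–310, 80–218), with the hump and contact end up and the bay floor around (274,172). A screwdriver lies beyond the hump, and one pink block sits near (250,307).

```bash
python3 - <<'E'
from h import *
z=np.load('w1.npz');W=cloud(z['d'],dict(fx=303.0114112171837,fy=303.0114112171837,cx=273.6515027781585,cy=201.60220824570766,R=z['R'],t=z['t']))
v,u=np.mgrid[0:420,0:560];b=(u>235)&(u<318)&(v>74)&(v<226)
def lr(m,n):
    n_,l,st,_=cv2.connectedComponentsWithStats(m.astype(np.uint8));k=1+np.argmax(st[1:,4]);m=l==k
    print(n,m.sum(),rect(W[m][:,:2]),'px',st[k]);return m
Z=W[...,2]
f=lr(b&(Z>.0075)&(Z<.014)&(v>125)&(v<216)&(u>248)&(u<302),'floor')
o=lr(b&(Z>.013),'wall');o2=lr(b&(Z>.006),'outer');lr(b&(Z>.030),'hump')
# charger frame coordinates
for a in(-11,-11.5,-12,-10.5):
    e=np.array([np.cos(np.radians(a)),np.sin(np.radians(a))]);n=np.array([-e[1],e[0]])
    for m,nm in((f,'floor'),(o2,'outer'),(b&(Z>.03),'hump')):
        P=W[m][:,:2]*1000
        q=lambda x:np.round(np.percentile(x,[.5,50,99.5]),1)
        print(a,nm,q(P@e),q(P@n))
E
python3 -c "
import cv2
p=cv2.imread('pics/w1.png')[70:230,220:330];cv2.imwrite('pics/w1c.png',cv2.resize(p,None,fx=3.7,fy=3.7,interpolation=cv2.INTER_CUBIC))"
```

```text
floor 3061 [ 546.9 -247.4   89.8   50.2  168.2] px [ 253  134   43   74 3061]
wall 5883 [ 568.9 -252.   158.4   74.2  168.2] px [ 241   80   69  140 5883]
outer 8915 [ 568.9 -252.   158.4   74.2  168.2] px [ 241   80   69  140 8915]
hump 2923 [ 624.8 -263.9   73.4   43.9   77.5] px [ 241   80   69   44 2923]
-11 floor [539.6 585.9 628.5] [-163.5 -138.8 -113.4]
-11 outer [529.4 614.7 684.4] [-175.4 -138.8 -102.1]
-11 hump [641.6 663.4 685.5] [-175.8 -138.7 -103.3]
-11.5 floor [540.7 587.1 629.7] [-158.3 -133.4 -108.3]
-11.5 outer [530.5 615.9 685.8] [-170.  -133.2  -96.9]
-11.5 hump [642.9 664.8 686.5] [-170.1 -133.   -97.5]
-12 floor [541.9 588.3 630.8] [-153.2 -128.1 -103.2]
-12 outer [531.5 617.1 687.1] [-164.7 -128.   -91.6]
-12 hump [644.3 666.1 687.5] [-164.3 -127.3  -91.7]
-10.5 floor [538.3 584.7 627.3] [-169.  -143.7 -118.4]
-10.5 outer [528.3 613.5 683.3] [-181.  -144.  -107.1]
-10.5 hump [640.2 662.3 684.4] [-181.7 -144.6 -109. ]
```

View pics/w1c.png

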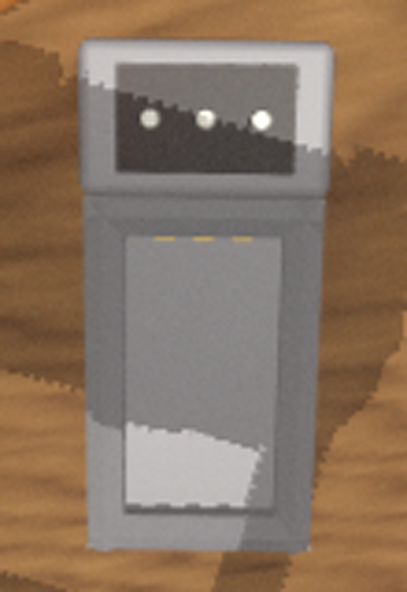

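Call:
{"method": "servo_tool", "body": {
  "moves": [
    {"travel":[-0.0108,-0.0424,0],"twist":[0,0,1.7],"hand":0.085},
    {"travel":[-0.0108,-0.0424,0],"twist":[0,0,0],"hand":0.085},
    {"travel":[-0.0108,-0.0424,0],"twist":[0,0,0],"hand":0.085},
    {"travel":[-0.0108,-0.0424,0],"twist":[0,0,0],"hand":0.085},
    {"travel":[-0.0108,-0.0424,0],"twist":[0,0,0],"hand":0.085},
    {"travel":[-0.0108,-0.0424,0],"twist":[0,0,0],"hand":0.085},
    {"travel":[-0.0108,-0.0424,0],"twist":[0,0,0],"hand":0.085},
    {"travel":[-0.0108,-0.0424,0],"twist":[0,0,0],"hand":0.085},
    {"travel":[-0.0108,-0.0424,0],"twist":[0,0,0],"hand":0.085},
    {"travel":[0,0,0],"twist":[0,0,0],"hand":0.085},
    {"travel":[0,0,0],"twist":[0,0,0],"hand":0.085},
    {"travel":[0,0,0],"twist":[0,0,0],"hand":0.085}
  ]
}}

```text
t: 3.7
tcp_pos: [0.5311, 0.1452, 0.2314]
ee_rot: [[0.975, -0.221, 0.0], [-0.221, -0.975, -0.0], [0.0, 0.0, -1.0]]
ft_force: [-0.2, -1.1, 0.6]
grip_width: 0.0848
```

Run:
```python
from h import *
from plant import bot
s=bot.observe();print(s['t'],s['tcp_pos'],s['ee_rot'],s['ft_force'],s['joints'])
c=bot.get_calibration('wrist')
p,d=bot.snapshot('wrist');cv2.imwrite('pics/w2.png',p)
for r in bot.cut_out('long_pack_centre','wrist'): print(r['p'],r['at'],r['mask'].sum())
W=cloud(d,c);Z=W[...,2]
m=(np.hypot(W[...,0]-.524,W[...,1]-.146)<.08)&(d>0)
for lo in(.035,.045,.05):
    t=m&(Z>lo);n_,l,st,_=cv2.connectedComponentsWithStats(t.astype(np.uint8));k=1+np.argmax(st[1:,4]);t=l==k
    print(lo,t.sum(),rect(W[t][:,:2]),np.median(Z[t]),st[k])
```

```text
3.7 [0.53106392 0.14524789 0.23136613] [[ 9.75204766e-01 -2.21304429e-01  1.18975291e-04]
 [-2.21304392e-01 -9.75204745e-01 -2.67893035e-04]
 [ 1.75311184e-04  2.34920810e-04 -9.99999957e-01]] [-0.19833806 -1.13189579  0.6388504 ] [ 1.26505396e+01 -8.96746568e+00  9.79723596e+01 -1.64718945e-02
  9.09918162e+01  1.15435913e+02]
0.95 [235.6, 539.4] 2063
0.75 [181.6, 276.2] 3155
0.52 [383.7, 89.9] 309
0.035 54927 [535.2 144.  148.8  34.9  77.2] 0.312127618471636 [    0   251   560   169 54927]
0.045 54927 [535.2 144.  148.8  34.9  77.2] 0.312127618471636 [    0   251   560   169 54927]
0.05 54927 [535.2 144.  148.8  34.9  77.2] 0.312127618471636 [    0   251   560   169 54927]
```

View pics/w2.png

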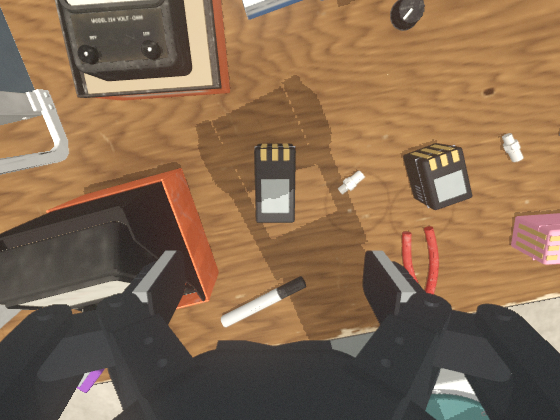

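The pack lies at pixels (255–296, 143–222), almost aligned with the tool, strips up (away from the robot). The orange box to its left could be near the left finger, so I measure that clearance.

Run:
```python
from h import *
from plant import bot
s=bot.observe();R=np.array(s['ee_rot']);T=np.array(s['tcp_pos'])
c=bot.get_calibration('wrist')
p,d=bot.snapshot('wrist')
W=cloud(d,c);Z=W[...,2]
m=(d>0)&(Z<.07)
v,u=np.mgrid[0:420,0:560];m&=(u>235)&(u<320)&(v>125)&(v<240)
for lo in(.035,.045,.05):
    t=m&(Z>lo);n_,l,st,_=cv2.connectedComponentsWithStats(t.astype(np.uint8));k=1+np.argmax(st[1:,4]);t=l==k
    r=rect(W[t][:,:2]);print(lo,t.sum(),r,np.median(Z[t]),st[k])
ct=r[:2]/1000;a=np.radians(r[4]-180);e=np.array([np.cos(a),np.sin(a)]);n=np.array([-e[1],e[0]])
print('move in tool', R.T@np.array([ct[0]-T[0],ct[1]-T[1],0]))
Q=W[...,:2]-ct;X=Q@e;Y=Q@n
ob=(d>0)&(Z>.015)&(Z<.3)&(v<250)&(abs(X)<.06)&(Y>.026)&(Y<.2)
print('obstacle +y nearest in |x|<.06',Y[ob].min() if ob.any() else None, [ (x0,Y[ob&(abs(X-x0)<.01)].min().round(3)) for x0 in(-.05,-.03,-.01,.01,.03) if (ob&(abs(X-x0)<.01)).any()],Z[ob].max() if ob.any() else 0)
# table under
# top camera too
z=np.load('top0.npz');c=bot.get_calibration('top');W=cloud(z['d'],c);Q=W[...,:2]-ct;X=Q@e;Y=Q@n;Z=W[...,2]
for xs in(-.1,-.08,-.06,-.04,-.02,0,.02):
    ob=(abs(X-xs)<.012)&(Z>.015)&(Y>.03)&(Y<.2);print(xs,np.percentile(Y[ob],1) if ob.any() else None,Z[ob].max() if ob.any() else 0)
```

```text
0.035 3081 [526.5 145.1  84.2  44.3 167.6] 0.054884208029971425 [ 254  146   42   77 3081]
0.045 3036 [526.5 145.1  84.2  44.  167.2] 0.05489850150127992 [ 254  146   42   77 3036]
0.05 3016 [526.3 145.1  83.8  44.  167.2] 0.05490613578315287 [ 254  147   42   76 3016]
move in tool [-4.65470449e-03  1.13728940e-03 -6.37888019e-07]
obstacle +y nearest in |x|<.06 0.09611162222253895 [(-0.05, np.float64(0.096)), (-0.03, np.float64(0.102)), (-0.01, np.float64(0.107)), (0.01, np.float64(0.112))] 0.1651591786866281
-0.1 0.08462347257723539 0.14389158648514094
-0.08 0.09006695685501541 0.16672860786313712
-0.06 0.09595115876232295 0.1771506962472231
-0.04 0.10142181016597032 0.1771016862609536
-0.02 0.10660973536072789 0.1698702210248186
0 0.11107762688112698 0.15827819772338025
0.02 0.11650784889634747 0.07067295635931764
```

Call:
{"method": "servo_tool", "body": {
  "moves": [
    {"travel":[-0.0047,0.0011,0.03],"twist":[0,0,0],"hand":0.07},
    {"travel":[0,0,0.04],"twist":[0,0,0],"hand":0.07},
    {"travel":[0,0,0.04],"twist":[0,0,0],"hand":0.07},
    {"travel":[0,0,0.03],"twist":[0,0,0],"hand":0.07},
    {"travel":[0,0,0.025],"twist":[0,0,0],"hand":0.07},
    {"travel":[0,0,0.02],"twist":[0,0,0],"hand":0.07},
    {"travel":[0,0,0.015],"twist":[0,0,0],"hand":0.07},
    {"travel":[0,0,0.0094],"twist":[0,0,0],"hand":0.07},
    {"travel":[0,0,0],"twist":[0,0,0],"hand":0.07},
    {"travel":[0,0,0],"twist":[0,0,0],"hand":0.07},
    {"travel":[0,0,0],"twist":[0,0,0],"hand":0.07}
  ],
  "newtons": 60
}}

```text
t: 4.95
tcp_pos: [0.5267, 0.1466, 0.023]
ee_rot: [[0.976, -0.22, 0.001], [-0.22, -0.976, 0.0], [0.001, -0.001, -1.0]]
ft_force: [-0.6, -0.4, 0.3]
grip_width: 0.07
```

Run:
```python
from h import *
from plant import bot
s=bot.observe();print(s['t'],s['tcp_pos'],s['ft_force'],s['grip_width'])
p,d=bot.snapshot('wrist');cv2.imwrite('pics/w3.png',p)
p,d=bot.snapshot('side');cv2.imwrite('pics/s3.png',cv2.resize(p[150:300,160:360],None,fx=4,fy=4))
```

```text
4.95 [0.52665055 0.14664889 0.02301483] [-0.64654328 -0.43915079  0.32833929] 0.0699865749975355
```

View pics/w3.png

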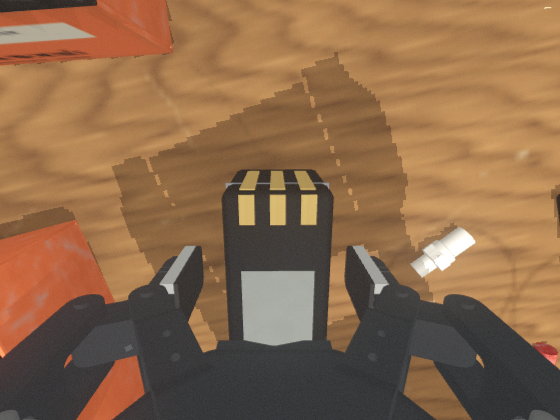

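View pics/s3.png

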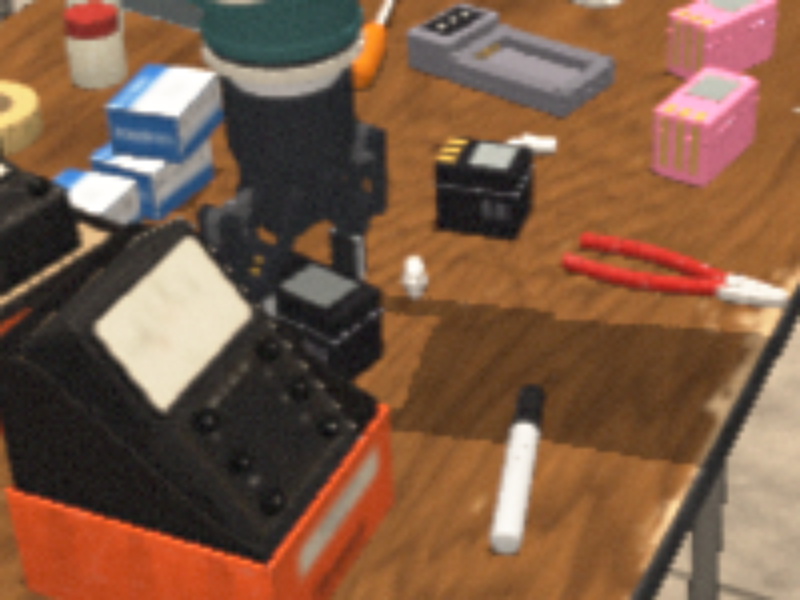

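The pack sits between the pads (pixels 200–348, pack at 222–332) and the contact end is clear. I close the gripper.

Call:
{"method": "servo_tool", "body": {
  "moves": [
    {"travel":[0,0.001,0],"twist":[0,0,0],"hand":0.03},
    {"travel":[0,0,0],"twist":[0,0,0],"hand":0.03},
    {"travel":[0,0,0],"twist":[0,0,0],"hand":0.03},
    {"travel":[0,0,0],"twist":[0,0,0],"hand":0.03},
    {"travel":[0,0,0],"twist":[0,0,0],"hand":0.03},
    {"travel":[0,0,0],"twist":[0,0,0],"hand":0.03}
  ],
  "newtons": 60
}}

```text
t: 5.65
tcp_pos: [0.5261, 0.1456, 0.0224]
ee_rot: [[0.976, -0.22, 0.001], [-0.22, -0.976, 0.0], [0.001, -0.0, -1.0]]
ft_force: [-2.2, -1.5, 5.5]
grip_width: 0.0427
```

Call:
{"method": "servo_tool", "body": {
  "moves": [
    {"travel":[0,0,-0.01],"twist":[0,0,0],"hand":0.03},
    {"travel":[0,0,-0.02],"twist":[0,0,0],"hand":0.03},
    {"travel":[0,0,-0.03],"twist":[0,0,0],"hand":0.03},
    {"travel":[0,0,-0.03],"twist":[0,0,0],"hand":0.03},
    {"travel":[0,0,-0.03],"twist":[0,0,0],"hand":0.03},
    {"travel":[0,0,-0.02],"twist":[0,0,0],"hand":0.03},
    {"travel":[0,0,0],"twist":[0,0,0],"hand":0.03},
    {"travel":[0,0,0],"twist":[0,0,0],"hand":0.03}
  ]
}}

```text
t: 6.45
tcp_pos: [0.5256, 0.1456, 0.1613]
ee_rot: [[0.976, -0.22, -0.0], [-0.22, -0.976, -0.0], [-0.0, 0.0, -1.0]]
ft_force: [0.0, -0.4, -3.7]
grip_width: 0.0435
```

```bash
cat > held.py <<'E'
from h import *
from plant import bot
import sys
def held(tag):
    s=bot.observe();R=np.array(s['ee_rot']);T=np.array(s['tcp_pos'])
    c=bot.get_calibration('wrist');p,d=bot.snapshot('wrist');cv2.imwrite(f'pics/{tag}.png',p);np.savez(tag+'.npz',d=d,p=p,R=c['R'],t=c['t'],ee=R,T=T)
    print(s['t'],T,s['ft_force'],s['wrist_torque'],s['grip_width'])
    print(R.round(4))
    P=(cloud(d,c)-T)@R
    return s,p,d,P
E
python3 - <<'E'
from held import *
s,p,d,P=held('w4')
v,u=np.mgrid[0:420,0:560]
m=(d>0)&(u>205)&(u<345)&(v>120)&(v<335)&(P[...,2]<.02)&(abs(P[...,1])<.03)
# top plane: points with x in tool -.02...04
print(np.round(np.percentile(P[m],[1,50,99],axis=0),4))
for x0 in np.arange(-.02,.06,.005):
    q=m&(abs(P[...,0]-x0)<.0025)
    if q.sum()>5: print(x0.round(3),q.sum(),'z',np.percentile(P[q][:,2],[5,50,95]).round(4),'y',np.percentile(P[q][:,1],[1,99]).round(4))
E
```

```text
6.45 [0.52559315 0.14556391 0.16131132] [ 0.03308296 -0.37663205 -3.71604539] [0.00861736 0.0073941  0.02345636] 0.04345517948120588
[[ 9.755e-01 -2.198e-01 -3.000e-04]
 [-2.199e-01 -9.755e-01 -0.000e+00]
 [-3.000e-04  1.000e-04 -1.000e+00]]
[[-0.021  -0.0251 -0.0771]
 [ 0.0148  0.0004 -0.0325]
 [ 0.0427  0.0259  0.0086]]
-0.02 861 z [-0.0336 -0.0326 -0.0314] y [-0.0211  0.0215]
-0.015 1002 z [-0.0336 -0.0327 -0.0315] y [-0.0209  0.0212]
-0.01 1129 z [-0.0391 -0.0327 -0.0316] y [-0.022   0.0224]
-0.005 1230 z [-0.04   -0.0328 -0.0316] y [-0.0224  0.0229]
0.0 1296 z [-0.0404 -0.0328 -0.0316] y [-0.0229  0.0234]
0.005 1437 z [-0.0414 -0.0329 -0.0315] y [-0.0237  0.0239]
0.01 2489 z [-0.0536 -0.0326 -0.0182] y [-0.0275  0.028 ]
0.015 1908 z [-0.0783 -0.0328 -0.0314] y [-0.0209  0.0217]
0.02 1316 z [-0.0697 -0.0324 -0.0312] y [-0.0208  0.0212]
0.025 1278 z [-0.0333 -0.0324 -0.0313] y [-0.021   0.0214]
0.03 1325 z [-0.0335 -0.0325 -0.0313] y [-0.021   0.0213]
0.035 1374 z [-0.0336 -0.0326 -0.0313] y [-0.0209  0.0214]
0.04 2819 z [-0.0333 -0.0299  0.0106] y [-0.0209  0.0211]
0.045 601 z [-0.0277 -0.013   0.0092] y [-0.0147  0.0149]
```

View pics/w4.png

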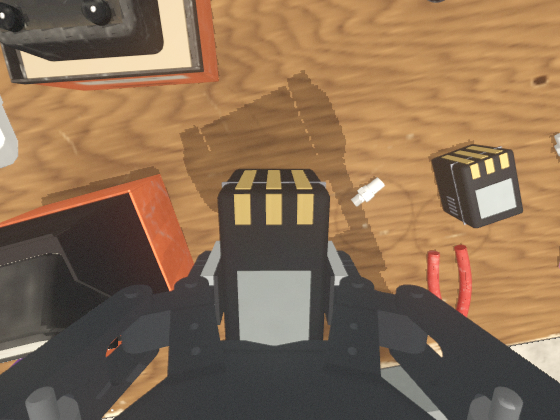

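The pack is held level. Its top is at tool z −0.0326, so its bottom is at +0.0214, which agrees with the grasp height. Next I refine the end-face position and compute the hover pose.

```bash
cat > goal.py <<'E'
from h import *
from scipy.spatial.transform import Rotation as Ro
BAY=np.array([.5473,-.2476,.010]);YAW=-11.8
E_T=np.array([.0425,.0002,.0214])
def pose(th,short,lift):
    a=np.radians(YAW)
    R0=np.array([[np.cos(a),np.sin(a),0],[np.sin(a),-np.cos(a),0],[0,0,-1.]])
    R=R0@Ro.from_rotvec([0,-th,0],degrees=True).as_matrix()
    e=BAY+np.array([np.cos(a),np.sin(a),0])*(.045-short)+[0,0,lift]
    return R,e-R@E_T
def delta(s,th,short,lift):
    R,T=pose(th,short,lift);Rc=np.array(s['ee_rot'])
    return (Rc.T@(T-np.array(s['tcp_pos']))*1000).round(2),Ro.from_matrix(Rc.T@R).as_rotvec(degrees=True).round(2),T.round(4)
E
python3 - <<'E'
from goal import *
from plant import bot
z=np.load('w4.npz');c=bot.get_calibration('wrist');P=(cloud(z['d'],c)-z['T'])@z['ee']
m=(abs(P[...,1])<.018)&(P[...,2]>-.022)&(P[...,2]<.015)&(P[...,0]>.03)&(P[...,0]<.055)
for lo in(-.02,-.01,0,.01):
    q=m&(abs(P[...,2]-lo)<.004);print(lo,q.sum(),np.percentile(P[q][:,0],[5,50,95]).round(4), [np.median(P[q&(abs(P[...,1]-y)<.004)][:,0]).round(4) for y in(-.014,0,.014)])
s=bot.observe()
print(delta(s,0,.006,.09)); print(delta(s,18,.006,.045))
E
```

```text
-0.02 271 [0.0417 0.0422 0.0425] [np.float64(0.0422), np.float64(0.0423), np.float64(0.0423)]
-0.01 294 [0.0417 0.0421 0.0425] [np.float64(0.0422), np.float64(0.0423), np.float64(0.0423)]
0 230 [0.0417 0.0421 0.0425] [np.float64(0.0422), np.float64(0.0423), np.float64(0.0423)]
0.01 166 [0.0417 0.042  0.0424] [np.float64(0.0422), np.float64(0.0423), np.float64(0.0423)]
(array([104.41, 378.47,  39.21]), array([ 0.04,  0.09, -0.9 ]), array([ 0.5439, -0.2467,  0.1214]))
(array([113.15, 378.31,  72.11]), array([ -0.1 , -17.91,  -0.9 ]), array([ 0.5524, -0.2485,  0.0885]))
```

Call:
{"method": "servo_tool", "body": {
  "moves": [
    {"travel":[0.0113,0.0378,0],"twist":[0,0,-0.9],"hand":0.03},
    {"travel":[0.0113,0.0378,0],"twist":[0,0,0],"hand":0.03},
    {"travel":[0.0113,0.0378,0],"twist":[0,0,0],"hand":0.03},
    {"travel":[0.0113,0.0378,0],"twist":[0,0,0],"hand":0.03},
    {"travel":[0.0113,0.0378,0],"twist":[0,0,0],"hand":0.03},
    {"travel":[0.0113,0.0378,0],"twist":[0,0,0],"hand":0.03},
    {"travel":[0.0113,0.0378,0],"twist":[0,0,0],"hand":0.03},
    {"travel":[0.0113,0.0378,0],"twist":[0,0,0],"hand":0.03},
    {"travel":[0.0113,0.0378,0],"twist":[0,0,0],"hand":0.03},
    {"travel":[0.0113,0.0378,0],"twist":[0,0,0],"hand":0.03},
    {"travel":[0,0,0.01],"twist":[0,-4.5,0],"hand":0.03},
    {"travel":[0,0,0.01],"twist":[0,-4.5,0],"hand":0.03},
    {"travel":[0,0,0.01],"twist":[0,-4.5,0],"hand":0.03},
    {"travel":[0,0,0],"twist":[0,-4.5,0],"hand":0.03},
    {"travel":[0,0,0],"twist":[0,0,0],"hand":0.03},
    {"travel":[0,0,0],"twist":[0,0,0],"hand":0.03},
    {"travel":[0,0,0],"twist":[0,0,0],"hand":0.03}
  ]
}}

```text
t: 8.2
tcp_pos: [0.556, -0.247, 0.1318]
ee_rot: [[0.931, -0.205, -0.301], [-0.195, -0.979, 0.063], [-0.308, -0.0, -0.952]]
ft_force: [0.4, -0.2, -3.6]
grip_width: 0.043
```

```bash
sed -i 's/\.0425,\.0002/.0422,.0002/' goal.py
python3 - <<'E'
from held import *
from goal import *
s,p,d,P=held('w5')
print(delta(s,18,.006,.045),delta(s,18,.006,.02))
p,d=bot.snapshot('side');cv2.imwrite('pics/s5.png',cv2.resize(p[90:240,210:410],None,fx=4,fy=4))
E
```

```text
8.2 [ 0.55600382 -0.24701746  0.13184704] [ 0.44365822 -0.18161538 -3.57400148] [-0.08422486 -0.36979241  0.00375236] 0.04296219350067902
[[ 9.314e-01 -2.045e-01 -3.011e-01]
 [-1.946e-01 -9.789e-01  6.300e-02]
 [-3.076e-01 -1.000e-04 -9.515e-01]]
(array([10.59,  2.15, 42.25]), array([-0.  , -0.08, -0.  ]), array([ 0.5527, -0.2485,  0.0884])) (array([18.28,  2.15, 66.03]), array([-0.  , -0.08, -0.  ]), array([ 0.5527, -0.2485,  0.0634]))
```

View pics/w5.png

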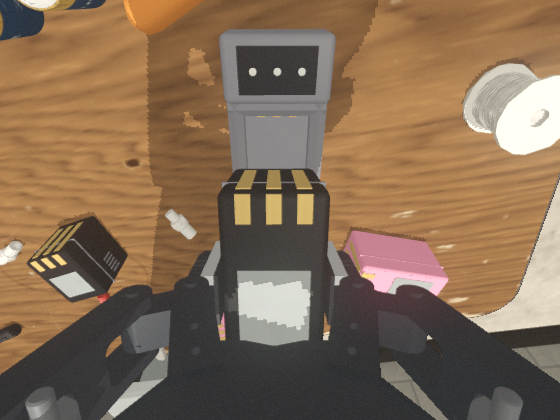

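View pics/s5.png

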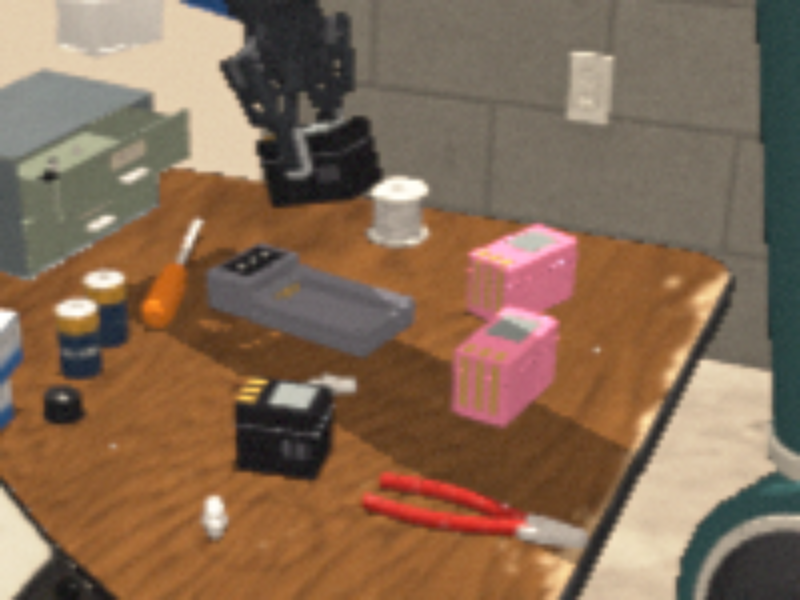

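The pack is tilted about 18°, contact end low, above the bay. The contact end of the bay shows at (245–310, 112–175), ahead of the pack's end face. I cross-check the hump position from this view.

```bash
cat > chk.py <<'E'
from goal import *
from plant import bot
def chk(f):
    z=np.load(f);c=bot.get_calibration('wrist');W=cloud(z['d'],dict(c,R=z['R'],t=z['t']));d=z['d']
    a=np.radians(YAW);e=np.array([np.cos(a),np.sin(a)]);n=np.array([-e[1],e[0]])
    Q=W[...,:2]-BAY[:2];X=Q@e*1000;Y=Q@n*1000;Z=W[...,2]*1000
    h=(d>0)&(Z>30)&(Z<38)&(X>50)&(X<110)&(abs(Y)<45)
    r=rect(W[h][:,:2]);print('hump',h.sum(),r,'frame X',np.percentile(X[h],[.5,99.5]).round(1),'(57,101) Y',np.percentile(Y[h],[.5,99.5]).round(1),'(-37,37) z',np.median(Z[h]))
    f=(d>0)&(Z>6)&(Z<14)&(X>0)&(X<50)&(abs(Y)<30)
    if f.sum()>50: print('floor',f.sum(),'X',np.percentile(X[f],[1,99.]).round(1),'Y',np.percentile(Y[f],[1,99]).round(1),np.median(Z[f]))
    P=(W-z['T'])@z['ee']*1000
    q=(d>0)&(abs(P[...,0]-42)<3)&(abs(P[...,1])<20)&(P[...,2]>-20)&(P[...,2]<21.5)
    print('end face x',np.median(P[q][:,0]).round(2),q.sum())
    q=(d>0)&(P[...,0]>22)&(P[...,0]<38)&(abs(P[...,1])<24)&(P[...,2]>-36)&(P[...,2]<-28)
    A=np.c_[P[q][:,0],np.ones(q.sum())];k=np.linalg.lstsq(A,P[q][:,2],rcond=None)[0];print('top z',np.median(P[q][:,2]).round(2),'slope deg',np.degrees(np.arctan(k[0])).round(2),'y',np.percentile(P[q][:,1],[1,99]).round(1))
E
python3 -c "
from chk import *
chk('w1.npz');chk('w5.npz')"
```

```text
hump 2911 [ 624.8 -263.9   73.4   43.9   77.5] frame X [ 57.4 100.7] (57,101) Y [-36.2  36.4] (-37,37) z 35.09637813330211
floor 1582 X [ 0.3 44. ] Y [-24.4  25.2] 10.825263672974106Traceback (most recent call last):
  File "<string>", line 3, in <module>
    chk('w1.npz');chk('w5.npz')
    ~~~^^^^^^^^^^
  File "chk.py", line 11, in chk
    P=(W-z['T'])@z['ee']*1000
         ~^^^^^
    raise KeyError(f"{key} is not a file in the archive") from None
KeyError: 'T is not a file in the archive'
```

```bash
python3 -c "
from chk import *
chk('w5.npz')"
```

```text
hump 7944 [ 624.8 -263.7   74.1   44.1   78.2] frame X [ 57.4 101.1] (57,101) Y [-36.2  36.4] (-37,37) z 35.08588130567214
floor 2893 X [ 0.4 41.3] Y [-24.7  24.9] 10.847225402139761
end face x 42.01 1235
top z -32.38 slope deg -1.25 y [-21.1  21.3]
```

Call:
{"method": "servo_tool", "body": {
  "moves": [
    {"travel":[0.006,0.0021,0.02],"twist":[0,0,0],"hand":0.03},
    {"travel":[0.006,0,0.02],"twist":[0,0,0],"hand":0.03},
    {"travel":[0.004,0,0.016],"twist":[0,0,0],"hand":0.03},
    {"travel":[0.0023,0,0.01],"twist":[0,0,0],"hand":0.03},
    {"travel":[0,0,0],"twist":[0,0,0],"hand":0.03},
    {"travel":[0,0,0],"twist":[0,0,0],"hand":0.03},
    {"travel":[0,0,0],"twist":[0,0,0],"hand":0.03}
  ]
}}

```text
t: 9.0
tcp_pos: [0.5534, -0.2487, 0.0647]
ee_rot: [[0.931, -0.205, -0.301], [-0.195, -0.979, 0.063], [-0.308, 0.0, -0.952]]
ft_force: [0.8, -0.5, -3.1]
grip_width: 0.0432
```

Run:
```python
from held import *
from chk import *
s,p,d,P=held('w6')
print(delta(s,18,.006,.02),delta(s,18,.006,.0))
chk('w6.npz')
p,d=bot.snapshot('side');cv2.imwrite('pics/s6.png',cv2.resize(p[90:240,210:410],None,fx=4,fy=4))
```

```text
9.0 [ 0.55335045 -0.24874411  0.06470721] [ 0.83491577 -0.50345856 -3.11726481] [-0.09740607 -0.29374013 -0.05180825] 0.04319471172415878
[[ 9.314e-01 -2.045e-01 -3.011e-01]
 [-1.947e-01 -9.789e-01  6.260e-02]
 [-3.076e-01  3.000e-04 -9.515e-01]]
(array([-0.24, -0.08,  1.46]), array([ 0.02, -0.09, -0.01]), array([ 0.5527, -0.2485,  0.0634])) (array([ 5.91, -0.09, 20.49]), array([ 0.02, -0.09, -0.01]), array([ 0.5527, -0.2485,  0.0434]))
hump 14906 [ 625.  -263.7   74.3   44.1   77.9] frame X [ 58.3 101. ] (57,101) Y [-35.9  36.1] (-37,37) z 35.13471592696506
floor 1552 X [27.8 40.6] Y [-24.8  25.1] 10.850777376134403
end face x 41.99 1232
top z -32.39 slope deg -0.95 y [-21.1  21.3]
```

View pics/w6.png

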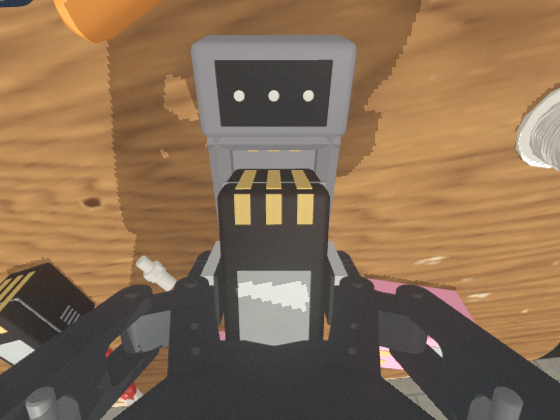

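View pics/s6.png

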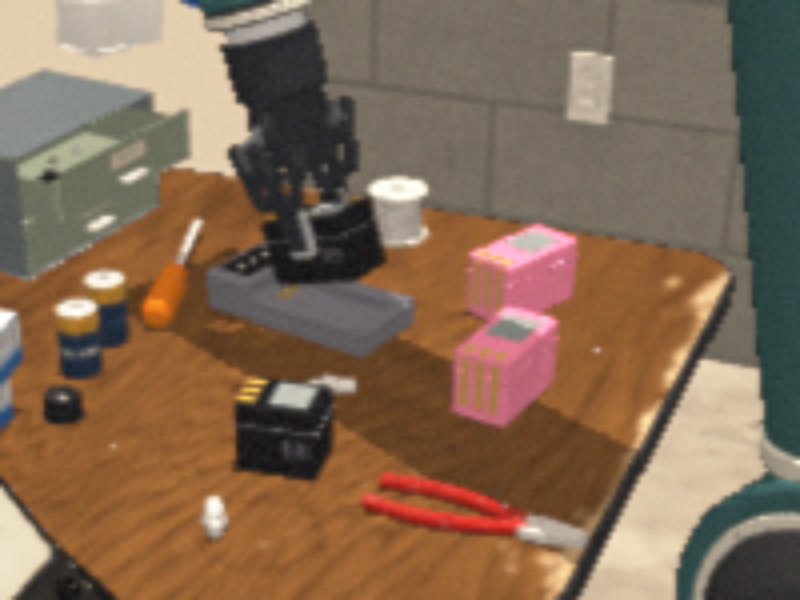

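The pack is centred in the bay (pack and hump both centred near column 274) and the lead edge is just above wall height. I lower it gently.

Call:
{"method": "servo_tool", "body": {
  "moves": [
    {"travel":[0.002,0,0.006],"twist":[0,0,0],"hand":0.03},
    {"travel":[0.0015,0,0.005],"twist":[0,0,0],"hand":0.03},
    {"travel":[0.001,0,0.004],"twist":[0,0,0],"hand":0.03},
    {"travel":[0.0007,0,0.0025],"twist":[0,0,0],"hand":0.03},
    {"travel":[0,0,0],"twist":[0,0,0],"hand":0.03},
    {"travel":[0,0,0],"twist":[0,0,0],"hand":0.03}
  ]
}}

```text
t: 9.7
tcp_pos: [0.5525, -0.2484, 0.0454]
ee_rot: [[0.931, -0.204, -0.303], [-0.194, -0.979, 0.063], [-0.309, 0.0, -0.951]]
ft_force: [-0.2, -0.0, -3.6]
grip_width: 0.0431
```

Run:
```python
from held import *
from chk import *
s,p,d,P=held('w7')
print(delta(s,18,.006,.0))
chk('w7.npz')
```

```text
9.7 [ 0.552461   -0.24844615  0.04542738] [-0.22357514 -0.03995615 -3.59580419] [-0.08632597 -0.36136909  0.00507195] 0.04311472816754327
[[ 0.931  -0.2044 -0.3025]
 [-0.1944 -0.9789  0.0632]
 [-0.309   0.     -0.9511]]
(array([0.87, 0.03, 1.86]), array([0., 0., 0.]), array([ 0.5527, -0.2485,  0.0434]))
hump 18770 [ 625.2 -263.8   74.3   43.6   78.2] frame X [ 58.5 101. ] (57,101) Y [-35.7  35.9] (-37,37) z 35.12356776818298
floor 508 X [32.5 40.3] Y [-25.   25.2] 10.842280988873537
end face x 41.99 1244
top z -32.38 slope deg -1.16 y [-21.1  21.3]
```

View pics/w7.png

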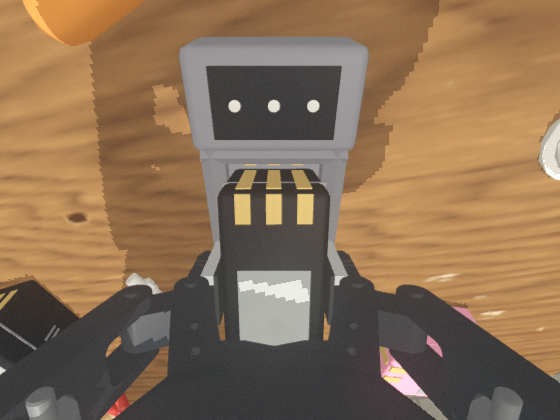

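Call:
{"method": "servo_tool", "body": {
  "moves": [
    {"travel":[0.0003,0,0.0008],"twist":[0,0,0],"hand":0.03},
    {"travel":[0.0003,0,0.0007],"twist":[0,0,0],"hand":0.03},
    {"travel":[0.0002,0,0.0005],"twist":[0,0,0],"hand":0.03},
    {"travel":[0,0,0],"twist":[0,0,0],"hand":0.03},
    {"travel":[0,0,0],"twist":[0,0,0],"hand":0.03}
  ]
}}

```text
t: 10.25
tcp_pos: [0.5526, -0.2485, 0.0441]
ee_rot: [[0.931, -0.205, -0.302], [-0.195, -0.979, 0.063], [-0.309, 0.0, -0.951]]
ft_force: [-2.8, 0.9, 6.2]
grip_width: 0.0431
```

Contact: the vertical force rose by about 10 N at the expected floor height. Next I compute the let-down: pivot about the lead edge, advancing 3 mm.

```bash
sed -i 's/-.2476,.010\]/-.2476,.0107]/' goal.py
python3 - <<'E'
from goal import *
from plant import bot
s=bot.observe()
R,T=np.array(s['ee_rot']),np.array(s['tcp_pos'])
for th in(15,12,9,6,4,2,0):
    Rn,Tn=pose(th,.003+.003*th/18,.0002)
    print(th,(R.T@(Tn-T)*1000).round(2),Ro.from_matrix(R.T@Rn).as_rotvec(degrees=True).round(2),Tn.round(4));R,T=Rn,Tn
E
```

```text
15 [-0.59 -0.02  1.89] [ 0.01  2.98 -0.  ] [ 0.5515 -0.2483  0.0425]
12 [-0.58  0.    2.11] [ 0.  3. -0.] [ 0.5504 -0.2481  0.0406]
9 [-0.57 -0.    2.13] [-0.  3.  0.] [ 0.5495 -0.2478  0.0386]
6 [-0.57  0.    2.16] [0. 3. 0.] [ 0.5486 -0.2477  0.0366]
4 [-0.39  0.    1.45] [-0.  2. -0.] [ 0.5481 -0.2476  0.0352]
2 [-0.39 -0.    1.46] [ 0.  2. -0.] [ 0.5476 -0.2475  0.0338]
0 [-0.39 -0.    1.47] [ 0.  2. -0.] [ 0.5471 -0.2474  0.0323]
```

Call:
{"method": "servo_tool", "body": {
  "moves": [
    {"travel":[-0.0006,0,0.0016],"twist":[0,3,0],"hand":0.03},
    {"travel":[-0.0006,0,0.0021],"twist":[0,3,0],"hand":0.03},
    {"travel":[-0.0006,0,0.0021],"twist":[0,3,0],"hand":0.03},
    {"travel":[-0.0006,0,0.0021],"twist":[0,3,0],"hand":0.03},
    {"travel":[0,0,0],"twist":[0,0,0],"hand":0.03},
    {"travel":[0,0,0],"twist":[0,0,0],"hand":0.03}
  ]
}}

```text
t: 10.85
tcp_pos: [0.5483, -0.2476, 0.0366]
ee_rot: [[0.973, -0.205, -0.104], [-0.203, -0.979, 0.022], [-0.106, 0.0, -0.994]]
ft_force: [-6.2, 1.1, 4.8]
grip_width: 0.0428
```

Run:
```python
from held import *
from chk import *
s,p,d,P=held('w8')
print(delta(s,6,.004,.0002),delta(s,0,.003,.0002))
chk('w8.npz')
```

```text
10.85 [ 0.54831248 -0.24764648  0.0366184 ] [-6.19047921  1.12448054  4.84785532] [0.21370377 0.89147659 0.0020188 ] 0.04280726129111894
[[ 9.734e-01 -2.046e-01 -1.035e-01]
 [-2.035e-01 -9.788e-01  2.150e-02]
 [-1.057e-01  1.000e-04 -9.944e-01]]
(array([ 0.27, -0.04, -0.  ]), array([ 0.01,  0.07, -0.01]), array([ 0.5486, -0.2477,  0.0366])) (array([-0.74, -0.04,  4.42]), array([ 0.01,  6.07, -0.01]), array([ 0.5471, -0.2474,  0.0323]))
hump 17853 [ 624.8 -263.7   74.3   44.    78.1] frame X [ 57.5 101. ] (57,101) Y [-35.8  36. ] (-37,37) z 35.13435693656506
floor 485 X [35.3 42.6] Y [-25.   25.1] 10.86413414545991
end face x 42.2 1433
top z -32.46 slope deg -1.0 y [-21.   21.4]
```

View pics/w8.png

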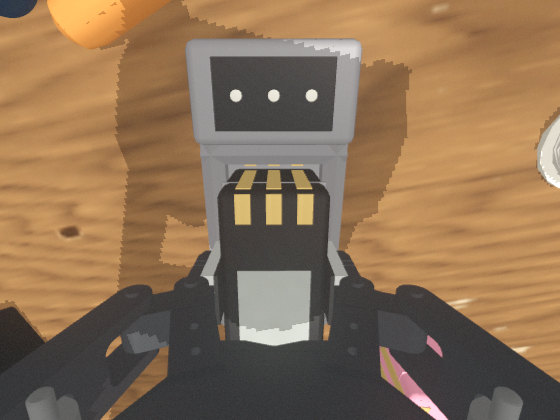

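The lead edge is still down on the floor, inside the wall, and the forces are small. I let the rear end down.

Call:
{"method": "servo_tool", "body": {
  "moves": [
    {"travel":[-0.0003,0,0.0014],"twist":[0,2,0],"hand":0.03},
    {"travel":[-0.0003,0,0.0014],"twist":[0,2,0],"hand":0.03},
    {"travel":[-0.0003,0,0.0014],"twist":[0,2,0],"hand":0.03},
    {"travel":[0,0,0],"twist":[0,0,0],"hand":0.03},
    {"travel":[0,0,0],"twist":[0,0,0],"hand":0.03}
  ]
}}

```text
t: 11.4
tcp_pos: [0.5476, -0.2476, 0.0325]
ee_rot: [[0.979, -0.204, -0.001], [-0.204, -0.979, -0.0], [-0.001, 0.0, -1.0]]
ft_force: [-4.8, 0.9, 7.7]
grip_width: 0.0431
```

Run:
```python
from held import *
from chk import *
s,p,d,P=held('w9')
print(delta(s,0,.003,.0))
chk('w9.npz')
p,d=bot.snapshot('side');cv2.imwrite('pics/s9.png',cv2.resize(p[90:240,210:410],None,fx=4,fy=4))
```

```text
11.4 [ 0.54758356 -0.24755896  0.032472  ] [-4.81974243  0.87737001  7.67866109] [0.13648325 0.67348268 0.02140365] 0.04311546873693274
[[ 9.789e-01 -2.044e-01 -9.000e-04]
 [-2.044e-01 -9.789e-01 -0.000e+00]
 [-9.000e-04  2.000e-04 -1.000e+00]]
(array([-0.47, -0.1 ,  0.37]), array([0.01, 0.05, 0.  ]), array([ 0.5471, -0.2474,  0.0321]))
hump 16827 [ 624.9 -263.7   74.3   44.1   78.1] frame X [ 57.3 100.8] (57,101) Y [-36.  36.] (-37,37) z 35.16301432942475
floor 337 X [37.  43.2] Y [-25.   25.1] 10.929788540277599
end face x 42.27 1405
top z -32.48 slope deg -1.08 y [-21.1  21.4]
```

View pics/s9.png

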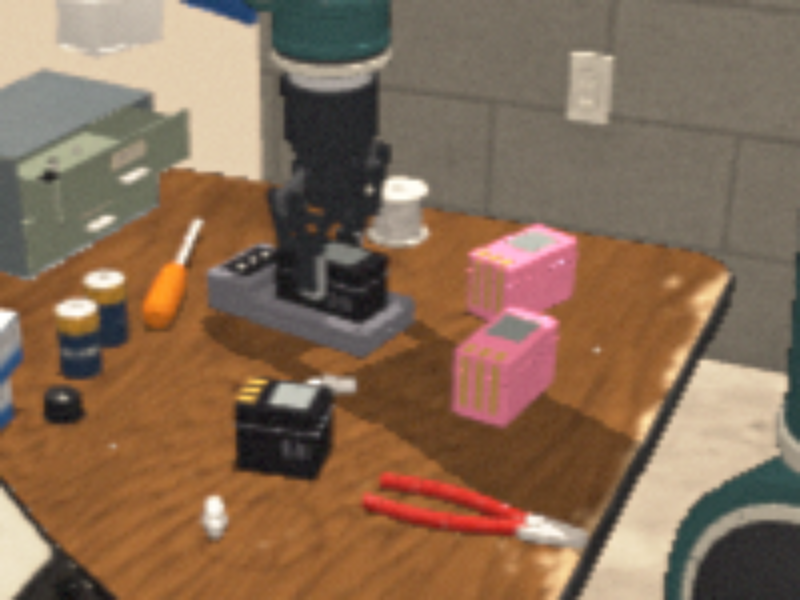

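Call:
{"method": "servo_tool", "body": {
  "moves": [
    {"travel":[-0.0003,0,0],"twist":[0,0.7,0],"hand":0.03},
    {"travel":[0,0,0],"twist":[0,0,0],"hand":0.03},
    {"travel":[0,0,0],"twist":[0,0,0],"hand":0.07},
    {"travel":[0,0,0],"twist":[0,0,0],"hand":0.07},
    {"travel":[0,0,0],"twist":[0,0,0],"hand":0.07},
    {"travel":[0,0,0],"twist":[0,0,0],"hand":0.07},
    {"travel":[0,0,0],"twist":[0,0,0],"hand":0.07},
    {"travel":[0,0,0],"twist":[0,0,0],"hand":0.07}
  ]
}}

```text
t: 12.3
tcp_pos: [0.547, -0.2473, 0.0319]
ee_rot: [[0.979, -0.205, 0.012], [-0.204, -0.979, -0.002], [0.012, -0.0, -1.0]]
ft_force: [0.5, -0.6, 0.8]
grip_width: 0.0703
```

Call:
{"method": "servo_tool", "body": {
  "moves": [
    {"travel":[0,0,-0.01],"twist":[0,0,0],"hand":0.07},
    {"travel":[0,0,-0.02],"twist":[0,0,0],"hand":0.07},
    {"travel":[0,0,-0.03],"twist":[0,0,0],"hand":0.07},
    {"travel":[0,0,-0.04],"twist":[0,0,0],"hand":0.07},
    {"travel":[0,0,-0.04],"twist":[0,0,0],"hand":0.07},
    {"travel":[0,0,-0.04],"twist":[0,0,0],"hand":0.07},
    {"travel":[0,0,-0.02],"twist":[0,0,0],"hand":0.07},
    {"travel":[0,0,0],"twist":[0,0,0],"hand":0.07},
    {"travel":[0,0,0],"twist":[0,0,0],"hand":0.07}
  ]
}}

```text
t: 13.2
tcp_pos: [0.5446, -0.2468, 0.2322]
ee_rot: [[0.979, -0.204, 0.012], [-0.204, -0.979, -0.003], [0.013, 0.0, -1.0]]
ft_force: [0.1, 0.4, -0.4]
grip_width: 0.0701
```

Run:
```python
from held import *
from chk import *
s,p,d,P=held('w10')
z=np.load('w10.npz');c=bot.get_calibration('wrist');W=cloud(d,dict(c,R=z['R'],t=z['t']))
m=(W[...,2]>.055)&(W[...,2]<.075)&(np.hypot(W[...,0]-BAY[0],W[...,1]-BAY[1])<.07)&(d>0)
print('pack top',rect(W[m][:,:2]),np.median(W[m][:,2]))
a=np.radians(YAW);e=np.array([np.cos(a),np.sin(a)]);n=np.array([-e[1],e[0]])
Q=W[m][:,:2]-BAY[:2];X,Y=Q@e,Q@n
print('X',np.percentile(X,[.5,99.5]),'Y',np.percentile(Y,[.5,99.5]))
for lo in(-.035,-.02,0,.02,.035): print(lo,np.median(W[m][:,2][abs(X-lo)<.005]))
chk('w10.npz')
p,d=bot.snapshot('top');cv2.imwrite('pics/t10.png',p)
p,d=bot.snapshot('side');cv2.imwrite('pics/s10.png',cv2.resize(p[90:240,210:410],None,fx=4,fy=4))
```

```text
13.2 [ 0.54458409 -0.24676975  0.23223367] [ 0.08214267  0.36551447 -0.40715471] [-0.00333818  0.03899773 -0.01479599] 0.07010084207564736
[[ 9.788e-01 -2.045e-01  1.250e-02]
 [-2.045e-01 -9.789e-01 -2.700e-03]
 [ 1.280e-02  1.000e-04 -9.999e-01]]
pack top [ 548.1 -247.4   84.7   43.9  169.3] 0.06492364959758258
X [-0.03973171  0.04247396] Y [-0.02173441  0.02164819]
-0.035 0.06476426593581852
-0.02 0.0651696981226493
0 0.06508500951693062
0.02 0.06478475353653934
0.035 0.06500885006827145
hump 2822 [ 624.5 -263.6   73.9   42.6   78.3] frame X [ 57.7 100. ] (57,101) Y [-36.2  36.5] (-37,37) z 35.11676410837475
floor 78 X [41.1 44.7] Y [-24.2  24.4] 11.044396697285016
end face x nan 0
  return _methods._mean(a, axis=axis, dtype=dtype,
  ret = ret.dtype.type(ret / rcount)
Traceback (most recent call last):
  File "chk.py", line 15, in chk
    A=np.c_[P[q][:,0],np.ones(q.sum())];k=np.linalg.lstsq(A,P[q][:,2],rcond=None)[0];print('top z',np.median(P[q][:,2]).round(2),'slope deg',np.degrees(np.arctan(k[0])).round(2),'y',np.percentile(P[q][:,1],[1,99]).round(1))
                                                                                                                                                                                      ~~~~~~~~~~~~~^^^^^^^^^^^^^^^^^^
IndexError: index -1 is out of bounds for axis 0 with size 0
```

View pics/w10.png

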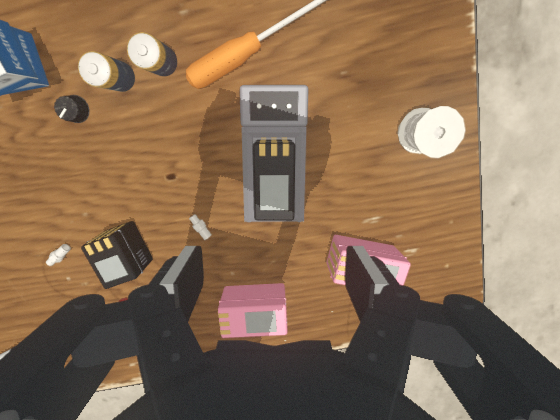

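The pack lies flat in the bay at (253–297, 137–220), with its strips next to the hump. The short pack stands untouched at (117,255), and the gripper is clear. I hand the job in.

```bash
python3 -c "
from plant import bot
print(bot.close_job())"
```

```text
the job is handed in; nothing more can be done
None
```

The long pack is on charge, seated flat in the bay, and I handed the job in at about 13 s of the 40 s. I gripped it across its width and tilted it 18°. Its contact end went down first, 6 mm short of the contact wall. I then let the other end down while moving it forward about 3 mm, let go and lifted clear.

**Last checks:**
- **Height:** the top measured 0.065 m, within 0.5 mm level along its length. 0.064 m was expected, and my camera heights all read about 1 mm high.
- **Position:** the contact end is about 2.5 mm from its wall and the pack is centred sideways.
- **Heading:** it measured about 1° off the bay's, which is within the play.
- **Forces:** the readings I took while placing stayed under about 10 N.
- **Short pack:** nothing touched it, and in the last picture it still stands in its place.

**Not completed:** the last checking script stopped on an error after the pack's numbers had printed. So the final side and top pictures were not taken, and the end state rests on the wrist camera alone. Also, the long-pack network scored pink and purple look-alikes high, so I told the packs apart by their measured lengths (84 and 60 mm) and colour.

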